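# Sweep brass conchos through a gate into the slot

### The job

Three brass and two dark steel boot conchos lie loose on the blue sorting tray. With the fingertips, sweep the three brass ones along the tray floor, one at a time, through the narrow gate between the yellow cheeks so that each drops into the slot behind it; slide them only, never pick a concho up. The two steel conchos stay lying flat on the tray, and the tack tin, glue jar, hammer, brush and shoe lasts stay where they are.

Things in the scene. Friction and masses are not known exactly. Their poses are not given: they have to be found in the camera images.
- tray: fixed blue sorting tray, 300 mm (its x) by 306 mm (its y, -110..196 mm) overall. Origin on the table surface under the middle of the sweeping floor, z up. The white floor lies 65 mm above the table and spans x -140..140 mm, y -100..104 mm; a blue rim 12 mm high and 10 mm thick stands around it. The gate is in the +y rim at x = 0.
- gate (a point): middle of the gate at floor height (tray x 0, y 100 mm, 65 mm above the table): an opening 42 mm wide (tray x -21..21 mm) between two yellow cheeks, each 30 mm wide, 12 mm thick and 24 mm high above the floor, whose inner faces are at tray y = 100 mm. The way through is along the tray's +y. The floor ends just inside it, at y = 104 mm, where the slot begins.
- slot (a point): centre of the slot's bottom (tray x 0, y 145 mm, 6 mm above the table): an open-topped pit with a flat black bottom 59 mm below the tray floor, tray x -35..35 mm, open above from the floor's end at y = 104 mm to y = 186 mm (the floor's edge overhangs it by 20 mm). A concho tips over and falls in by itself once its centre has passed y = 104 mm.
- brass_a: solid brass-coloured round boot concho (ornamental disc), lying flat on the tray floor: 30 mm diameter, 8 mm thick plus a 2 mm raised button and bead ring on top, about 45 g. Origin at the centre of its underside, z up. 
- brass_b: solid brass-coloured round boot concho (ornamental disc), lying flat on the tray floor: 30 mm diameter, 8 mm thick plus a 2 mm raised button and bead ring on top, about 45 g. Origin at the centre of its underside, z up. 
- brass_c: solid brass-coloured round boot concho (ornamental disc), lying flat on the tray floor: 30 mm diameter, 8 mm thick plus a 2 mm raised button and bead ring on top, about 45 g. Origin at the centre of its underside, z up. 
- steel_a: dark steel-coloured concho of the same shape (30 mm diameter, 8 mm thick plus a 2 mm button on top), lying flat on the tray floor; it stays on the tray. Origin at the centre of its underside.
- steel_b: dark steel-coloured concho of the same shape (30 mm diameter, 8 mm thick plus a 2 mm button on top), lying flat on the tray floor; it stays on the tray. Origin at the centre of its underside.
- tack_tin: small round tin with a red label, 36 mm diameter, 40 mm tall, standing loose on the tray floor in the corner at tray +x, -y. Origin at the centre of its underside. Leave it.
- glue_jar: glue jar with red cap, 60 mm diameter, 75 mm tall, on the table beside the tray's -x side. Origin at the centre of its underside. Leave it.
- hammer: hammer, 260 mm long, lying on the table along the tray's +x side. Leave it.
- last_a: pale wooden shoe last, 245 mm long, 105 mm tall, on the table to the robot's left. Origin under its middle. Leave it.
- last_b: brown wooden shoe last, 245 mm long, 105 mm tall, on the table to the robot's right. Origin under its middle. Leave it.
- brush: hand brush lying on the table to the robot's far right. Leave it.

How it is judged:
On the way, in this order (a step that is already met when the one before it is completed fails the run):
1. a first brass concho is in the slot (((z of brass_a in the frame of tray between 0 and 0.053 m and y of brass_a in the frame of tray between 0.08 and 0.19 m and x of brass_a in the frame of tray between -0.04 and 0.04 m) or (z of brass_b in the frame of tray between 0 and 0.053 m and y of brass_b in the frame of tray between 0.08 and 0.19 m and x of brass_b in the frame of tray between -0.04 and 0.04 m) or (z of brass_c in the frame of tray between 0 and 0.053 m and y of brass_c in the frame of tray between 0.08 and 0.19 m and x of brass_c in the frame of tray between -0.04 and 0.04 m))), for 0.2 s.
2. a second brass concho is in the slot, after the first ((((z of brass_a in the frame of tray between 0 and 0.053 m and y of brass_a in the frame of tray between 0.08 and 0.19 m and x of brass_a in the frame of tray between -0.04 and 0.04 m) and (z of brass_b in the frame of tray between 0 and 0.053 m and y of brass_b in the frame of tray between 0.08 and 0.19 m and x of brass_b in the frame of tray between -0.04 and 0.04 m)) or ((z of brass_a in the frame of tray between 0 and 0.053 m and y of brass_a in the frame of tray between 0.08 and 0.19 m and x of brass_a in the frame of tray between -0.04 and 0.04 m) and (z of brass_c in the frame of tray between 0 and 0.053 m and y of brass_c in the frame of tray between 0.08 and 0.19 m and x of brass_c in the frame of tray between -0.04 and 0.04 m)) or ((z of brass_b in the frame of tray between 0 and 0.053 m and y of brass_b in the frame of tray between 0.08 and 0.19 m and x of brass_b in the frame of tray between -0.04 and 0.04 m) and (z of brass_c in the frame of tray between 0 and 0.053 m and y of brass_c in the frame of tray between 0.08 and 0.19 m and x of brass_c in the frame of tray between -0.04 and 0.04 m)))), for 0.2 s.
3. the third brass concho is in the slot, after the second (z of brass_a in the frame of tray between 0 and 0.053 m and y of brass_a in the frame of tray between 0.08 and 0.19 m and x of brass_a in the frame of tray between -0.04 and 0.04 m and z of brass_b in the frame of tray between 0 and 0.053 m and y of brass_b in the frame of tray between 0.08 and 0.19 m and x of brass_b in the frame of tray between -0.04 and 0.04 m and z of brass_c in the frame of tray between 0 and 0.053 m and y of brass_c in the frame of tray between 0.08 and 0.19 m and x of brass_c in the frame of tray between -0.04 and 0.04 m), for 0.2 s.
At the end, for the whole second after the job is handed in: All three brass conchos lie at rest down in the slot behind the gate (origin inside the pit and more than 12 mm below the tray floor); both steel conchos lie flat and at rest on the tray floor inside the rim (all of step 3 and linear speed of each of brass_a, brass_b, brass_c, steel_a, steel_b below 0.02 m/s and z of steel_a in the frame of tray between 0.06 and 0.07 m and y of steel_a in the frame of tray between -0.1 and 0.1 m and x of steel_a in the frame of tray between -0.14 and 0.14 m and angle between each of steel_a, steel_b's own z axis and vertical below 0.15 rad and z of steel_b in the frame of tray between 0.06 and 0.07 m and y of steel_b in the frame of tray between -0.1 and 0.1 m and x of steel_b in the frame of tray between -0.14 and 0.14 m); the robot touches nothing.
It fails at once if a concho is picked up (its underside centre more than 12 mm above the tray floor) (z of any of brass_a, brass_b, brass_c, steel_a, steel_b in the frame of tray above 0.077 m).
It fails at once if a steel concho drops into the slot or off the tray (z of any of steel_a, steel_b in the frame of tray below 0.055 m).
It fails at once if the tack tin, glue jar, hammer, brush or a last is shoved (over 20 mm) or knocked over (distance of any of tack_tin, glue_jar, hammer, brush, last_a, last_b from where it was at the start of the episode above 0.02 m or angle between any of tack_tin, glue_jar's own z axis and vertical above 0.4 rad).
It also fails if it takes over 72 s, if anything falls off the work surface, if the arm or the gripper's body presses on something with over 40 N, if the wrist force passes 120 N, or if a joint passes its speed limit or range.

### The arm

A 6-joint arm with a two-finger parallel gripper is mounted at the origin on the work surface. World frame = base frame: x ahead of the robot, y to its left, z up, the work surface at z = 0. Lengths are in m, angles in rad, forces in N, time in s.
With the tool pointing down it reaches from about 0.275 to 0.85 m from the base axis. Payload 5.2 kg.
Tool frame: the origin (TCP) lies on the centre line of the jaws, within the pads' length; the fingertips stand robot.tcp_to_tips ahead of it and the grasp point (between the pads) lies 3 mm ahead of it (robot.tcp_to_tips is the distance from the TCP to the fingertips, in m); z points along the fingers, y is the line along which they close (so a half turn about z gives the same grasp; the last joint's range is limited). The gripper opens to 85 mm and grips with 20 to 120 N. Pads are 22 mm wide; open, the fingers measure 114 mm over their backs; the gripper's body (76 mm by 85 mm) begins 54 mm behind the grasp point. The pads swing forward as they close: fully open they stand 13 mm farther back than shut.
Start: joints at [-1.385, 0.259, 1.535, -0, 1.348, -0.203], TCP at [0.209, -0.509, 0.253] pointing down, gripper open.
Joint ranges: [-3.14, 3.14], [-0.91, 2.08], [0.19, 2.58], [-1.22, 4.36], [0.22, 2.71], [-3.12, 3.12]. Speed limits (rad/s): [2.57, 2.57, 3.14, 3.14, 3.14, 3.14].

### API

Orientations are given as a unit quaternion [w, x, y, z].
In Python, from plant import status, camera, camera_info, job_done, silhouettes, robot gives the robot as it stands.
- The arm moves only by the shell command python3 -m creep 'ROWS' [FORCE]. ROWS is JSON, a list of rows, each a list of 3 entries, a list of its own where there are three numbers: the shift along the world's x, y, z in m, then the turn about the world's z in rad, then the opening, from 0 (shut) to 1 (fully open). A call has 1 to 5 rows; each row is the pose to reach, as a shift and turn from the pose commanded when the call began; what a row does not reach only later rows make up. A row lasts 1/12 s, in which the tool goes at most 41.7 mm and 7.16 degrees, less where a joint would pass 70% of its speed; a pose out of reach is approached as far as the arm can. A call with a gripper value outside its range is refused whole. The fingers move at their own pace and stop on an object; FORCE is the grip in N (left out, the last holds). Time passes only in rows, so rows that repeat a pose let the fingers close. It gives the time, the measured TCP pose, the force, the opening and the grip force at its end, in the units of the state.
- status.read_state(): the state, without advancing time (a new reading comes with each control period).
- camera(name): name is "side" or "top"; returns the picture (384x512x3 uint8, red, green, blue); there is no depth.
- camera_info(name): a dict with "fx", "fy", "cx", "cy" (pixels), "rvec" (rotation vector, rad) and "tvec" (3), from world to camera coordinates, as OpenCV has them. Camera axes: x right, y down, z forward; pixel columns grow to the right and rows downward; lengths in m; the calibration is good to about 2 mm. A picture is of the moment at which its call begins. camera_info takes no time and is no camera call.
- job_done(): hands the job in; it is judged then, once.
Trained networks look in the newest picture that a camera, given by its name, has taken for a name from the list of things; names that differ only in an ending like _2 or _b are one class to them, and where a whole thing is asked for, a point or a joint stands for the part that bears it (a point fixed in the world has none). Each returns a list of dicts, best first, with "p" (0 to 1); they miss things now and then, are a little off and sometimes report something else, mostly with a low value. They report only what shows in the picture. A call takes as long as a camera call.
- silhouettes(target, camera): "pixels" (384x512 bool, what is visible of it) and "extent" ([left, top, width, height] in pixels, round what is visible of it).
The state is a dict: "clock": time; "joints": joint angles; "joint_vel": joint speeds; "joint_efforts": joint torques, N m; "eef_pos": TCP position; "tool_rot": TCP orientation; "force": force on the tool from outside, world axes, zero at the start; "ft_torque": the same for the moment, N m; "grip_width": finger opening in m; "grasp_force": force on a finger pad.
Only numpy, scipy, OpenCV 4.12 (cv2) and the standard library are available. Lean on these libraries where they do the work, as an engineer would, in place of code of your own. Each camera call takes 0.05 s, during which the arm holds its last target. There are 200 camera calls.

## Working session

There is one attempt and no reset: what is moved stays moved. The work goes in short steps, Python scripts to look and compute and a shell command to move; the robot and the scene stay as the last step left them, time stands still between calls to the robot, and variables do not carry over. Pictures are saved under pics/ and viewed, at most 10 in all, crops included, and the job is handed in when it is done.

```bash
mkdir -p pics; ls
cat > h.py <<'E'
import numpy as np,cv2
from plant import status,camera,camera_info,job_done,silhouettes,robot
def cam(n):
    i=camera_info(n);K=np.array([[i["fx"],0,i["cx"]],[0,i["fy"],i["cy"]],[0,0,1.]])
    R=cv2.Rodrigues(np.array(i["rvec"],float))[0];return K,R,np.array(i["tvec"],float)
def back(n,uv,z):
    K,R,t=cam(n);d=R.T@np.linalg.inv(K)@np.array([uv[0],uv[1],1.]);c=-R.T@t
    return c+d*(z-c[2])/d[2]
def proj(n,P):
    K,R,t=cam(n);q=K@(R@np.array(P,float)+t);return q[:2]/q[2]
E
python3 - <<'E'
from h import *
for n in("top","side"):
    im=camera(n);cv2.imwrite(f"pics/{n}0.png",im[:,:,::-1])
print(robot.tcp_to_tips,status.read_state()["eef_pos"],status.read_state()["tool_rot"])
for t in("brass_a","steel_a","tray","tack_tin"):
    for s in silhouettes(t,"top"):
        m=s["pixels"];v,u=np.nonzero(m);c=(u.mean(),v.mean())
        print(t,round(s["p"],2),s["extent"],np.round(c,1),np.round(back("top",c,.073 if 'tray'!=t else .065),4),m.sum())
E
```

```text
pics
0.022 [ 0.20842546 -0.50849455  0.25256358] [-8.25663883e-04  9.81166261e-01  1.93163368e-01  6.13930522e-06]
brass_a 0.49 [233.7, 162.8, 9.3, 11.6] [239.3 169. ] [0.6678 0.0765 0.073 ] 54
brass_a 0.41 [250.7, 208.7, 3.4, 3.4] [252.4 209. ] [0.5336 0.0297 0.073 ] 50
steel_a 0.53 [200.8, 125.3, 73.2, 30.2] [232.8 138.4] [0.7722 0.1011 0.073 ] 678
tray 0.92 [189.8, 142.3, 101.9, 104.1] [245.6 195.2] [0.5801 0.0538 0.065 ] 6472
tack_tin 0.65 [258.5, 150.4, 13.5, 9.9] [264.2 155.3] [ 0.7162 -0.0065  0.073 ] 83
tack_tin 0.39 [194.2, 144.1, 97.3, 98.3] [245.1 195.6] [0.578  0.0551 0.073 ] 6112
```

View pics/top0.png

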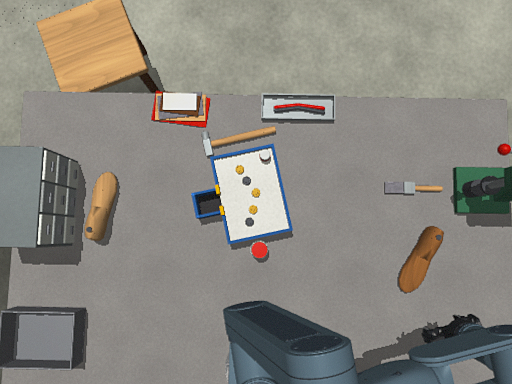

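View pics/side0.png

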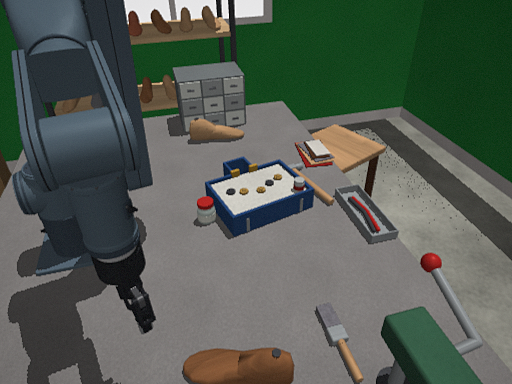

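The top view shows the tray centred near (253,195), with the gate and slot at about (218,200) on its left (+y world). Brass conchos are at about (240,170), (256,193) and (253,210), steel at (247,181) and (250,222), and the tin at (265,156). Next I'll fit the tray and concho positions.

```bash
cat > fit.py <<'E'
from h import *
from scipy.optimize import least_squares
T0=None
def w2t(T,P): 
    c,s=np.cos(T[2]),np.sin(T[2]);d=np.array(P)[:2]-T[:2];return np.array([c*d[0]+s*d[1],-s*d[0]+c*d[1]])
def t2w(T,p): 
    c,s=np.cos(T[2]),np.sin(T[2]);return np.array([c*p[0]-s*p[1]+T[0],s*p[0]+c*p[1]+T[1]])
def tray(im,n="top"):
    h=cv2.cvtColor(im,cv2.COLOR_RGB2HSV)
    m=((h[...,0]>100)&(h[...,0]<125)&(h[...,1]>150)&(h[...,2]>50)).astype(np.uint8)
    if n=="top": m[300:]=0;m[:,:180]=0;m[:,320:]=0;m[:130]=0
    w=((h[...,1]<40)&(h[...,2]>200)).astype(np.uint8)
    w[:140]=0;w[250:]=0;w[:,:200]=0;w[:,300:]=0
    k,l,st,ce=cv2.connectedComponentsWithStats(w);i=1+st[1:,4].argmax()
    hull=cv2.convexHull(np.argwhere(l==i)[:,::-1].astype(np.int32))
    return m,(l==i),hull
def blobs(im,n,T):
    h=cv2.cvtColor(im,cv2.COLOR_RGB2HSV).astype(int)
    poly=np.array([proj(n,[*t2w(T,p),.069]) for p in((-136,-96),(136,-96),(136,97),(-136,97))for p in[np.array(p)/1e3]])
    S=np.zeros(im.shape[:2],np.uint8);cv2.fillPoly(S,[np.round(poly).astype(np.int32)],1)
    br=(h[...,0]>10)&(h[...,0]<30)&(h[...,1]>110)&(S>0)
    dk=(h[...,2]<130)&(h[...,1]<110)&(S>0)
    out=[]
    for nm,m in(("brass",br),("steel",dk)):
        k,l,st,ce=cv2.connectedComponentsWithStats(m.astype(np.uint8))
        for i in range(1,k):
            if st[i,4]>=12: out.append((nm,st[i,4],ce[i].round(1),back(n,ce[i],.070)))
    return out
E
python3 - <<'E'
from fit import *
im=cv2.imread("pics/top0.png")[:,:,::-1].copy()
m,w,hull=tray(im)
# outer top rim + floor fit by soft IoU of white floor (floor visible) and blue outer (main body)
def poly(T,c,z):return np.array([proj("top",[*t2w(T,np.array(p)/1e3),z]) for p in c])
fl=[(-140,-100),(140,-100),(140,104),(-140,104)]
out=[(-150,-110),(150,-110),(150,114),(-150,114)]
h=hull
r=cv2.minAreaRect(h);print(r)
full=((m>0)|w)
def rast(pl):
    S=np.zeros((384*4,512*4),np.uint8);cv2.fillPoly(S,[np.round(pl*4+1.5).astype(np.int32)],255)
    return cv2.resize(S,(512,384),interpolation=cv2.INTER_AREA)/255.
Wm=np.zeros((384,512),np.uint8);cv2.fillPoly(Wm,[h],1)
from scipy.optimize import minimize
c0=back("top",r[0],.065)
def f(q):
    T=[q[0],q[1],q[2]]
    return abs(rast(poly(T,fl,.067))-Wm).sum()
best=min((minimize(f,[c0[0],c0[1],a],method="Nelder-Mead",options=dict(initial_simplex=[[c0[0],c0[1],a],[c0[0]+.006,c0[1],a],[c0[0],c0[1]+.006,a],[c0[0],c0[1],a+.05]])) for a in(-.1,.1,.2,.3)),key=lambda o:o.fun)
T=best.x;print(T,best.fun,Wm.sum())
np.save("T.npy",T)
for n in("top","side"):
    im=cv2.imread(f"pics/{n}0.png")[:,:,::-1].copy()
    for b in blobs(im,n,T):print(n,b[0],b[1],b[2],b[3].round(4),(w2t(T,b[3])*1e3).round(1))
    v=cv2.resize(im,None,fx=6,fy=6,interpolation=cv2.INTER_CUBIC)
    P=lambda p,z:tuple(int(x) for x in np.round(proj(n,[*t2w(T,np.array(p)/1e3),z])*6+2.5))
    for cc,z,col in((fl,.065,(255,0,0)),(out,.077,(0,255,0)),([(-35,104),(35,104),(35,186),(-35,186)],.065,(255,0,255)),([(-21,100),(21,100),(21,112),(-21,112)],.089,(0,255,255))):
        for i in range(4):cv2.line(v,P(cc[i],z),P(cc[(i+1)%4],z),col,1)
    u0,v0=P((0,20),.065);v=v[max(0,v0-300):v0+300,u0-390:u0+390]
    cv2.imwrite(f"pics/{n}1.png",v[:,:,::-1])
E
```

```text
((250.10916137695312, 194.23468017578125), (81.62276458740234, 60.18681716918945), 77.7748794555664)
[0.58528334 0.03589308 0.2315146 ] 100.92156862745097 4974
top brass 55 [239.5 169.1] [0.6679 0.0758 0.07  ] [89.5 19.9]
top brass 56 [255.6 192.2] [0.5904 0.0201 0.07  ] [  1.3 -16.6]
top brass 55 [252.7 209.1] [0.5335 0.0289 0.07  ] [-52.   5.]
top steel 41 [266.  160.2] [ 0.7    -0.0129  0.07  ] [100.4 -73.8]
top steel 56 [246.4 180.5] [0.6295 0.0519 0.07  ] [46.7  5.4]
top steel 56 [249.2 221.5] [0.4917 0.0397 0.07  ] [-90.2  25.2]
side brass 34 [277.2 176.7] [0.6688 0.078  0.07  ] [91.  21.9]
side brass 42 [260.5 189.4] [0.5919 0.0218 0.07  ] [  3.2 -15.3]
side brass 41 [243.5 191.1] [0.5351 0.0288 0.07  ] [-50.5   4.6]
side steel 46 [269.  182.5] [0.6311 0.0523 0.07  ] [48.3  5.5]
side steel 32 [297.2 184.1] [0.7201 0.0154 0.07  ] [126.5 -50.9]
side steel 36 [296.2 190.3] [ 0.7043 -0.0175  0.07  ] [103.6 -79.3]
side steel 52 [230.4 191.3] [0.4931 0.0402 0.07  ] [-88.7  25.3]
```

View pics/top1.png

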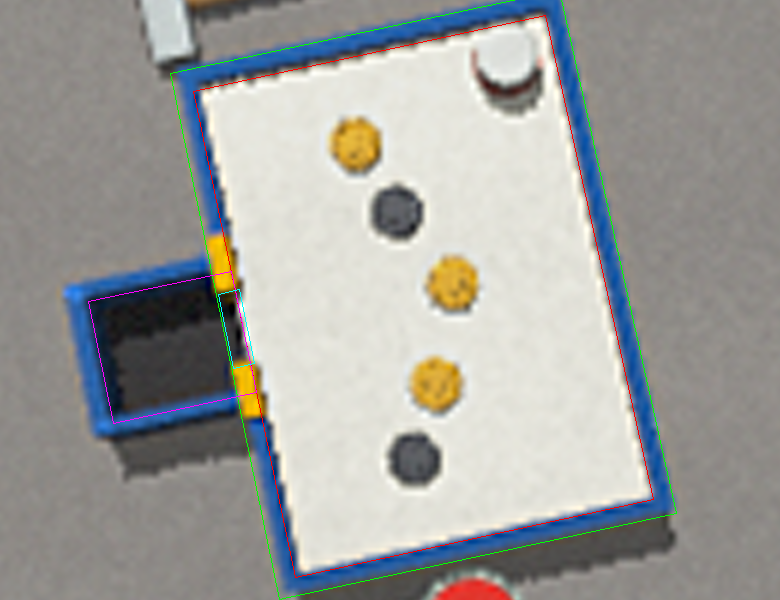

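View pics/side1.png

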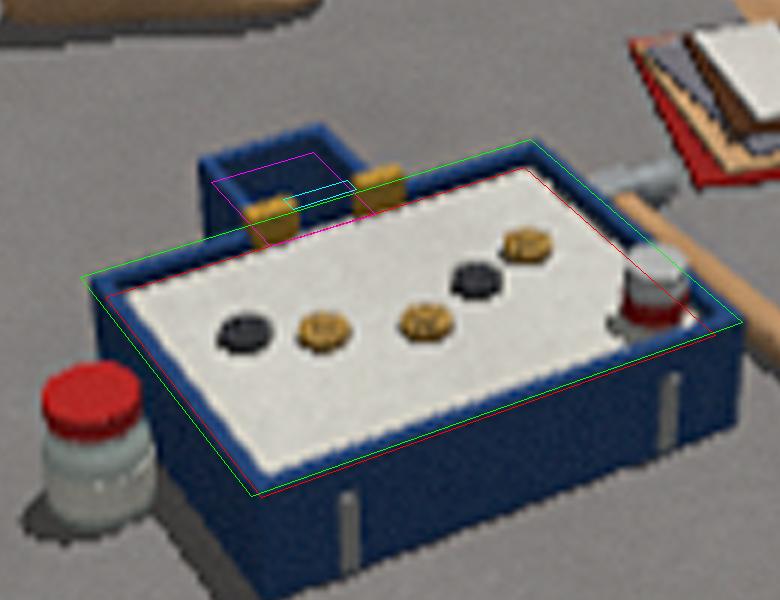

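The tray fit agrees with both views: the drawn gate lies on the real gap at (236,327) in the top crop, and top and side differ by about 1.5 mm. The plan is to cradle each disc between slightly opened fingertips and push. The centre brass goes first.

```bash
cat > go.py <<'E'
import sys
from fit import *
T=np.load("T.npy")+np.array([.0008,.0006,0])
def here():
    s=status.read_state();q=s["tool_rot"];p=s["eef_pos"]
    yaw=np.degrees(2*np.arctan2(q[2],q[1]))-90  # closing line
    return p,yaw,s
def to(x,y,head,z=None):
    "disc-frame: tool centre tray mm; head = push heading deg from tray +x"
    p,yaw,s=here();w=t2w(T,np.array([x,y])/1e3)
    d=(head-90+np.degrees(T[2])-yaw+90)%180-90
    print("shift",(w-p[:2]).round(4),"dz",None if z is None else round(z-p[2],4),"turn",round(np.radians(d),3))
def show():
    p,yaw,s=here();print("tray",(w2t(T,p)*1e3).round(1),"z",p[2].round(4),"heading",round(yaw+90-np.degrees(T[2]),1),"F",np.round(s["force"],1),"w",round(s["grip_width"],4),"t",round(s["clock"],2),"j",np.round(s["joints"],2))
E
python3 -c "
from go import *
show();to(1.5,-52,90,.13)"
```

```text
tray [-492.6 -444.1] z 0.253 heading 9.0 F [ 0.9 -0.2  0.3] w 0.085 t 0.3 j [-1.38  0.26  1.54  0.    1.35 -0.2 ]
shift [0.391 0.495] dz -0.123 turn 1.413
```

```bash
python3 -m creep '[[[0.023,0.029,0],0.1,0.15],[[0.047,0.06,0],0.2,0.15],[[0.07,0.09,0],0.3,0.15],[[0.095,0.12,0],0.4,0.15],[[0.12,0.15,0],0.5,0.15]]' 20
python3 -m creep '[[[0.023,0.029,0],0.1,0.15],[[0.047,0.06,0],0.2,0.15],[[0.07,0.09,0],0.3,0.15],[[0.095,0.12,0],0.4,0.15],[[0.12,0.15,0],0.5,0.15]]'
python3 -m creep '[[[0.023,0.029,0],0.1,0.15],[[0.047,0.06,0],0.2,0.15],[[0.07,0.09,0],0.3,0.15],[[0.095,0.12,0],0.4,0.15],[[0.12,0.15,0],0.413,0.15]]'
python3 -c "
from go import *
show();to(1.5,-52,90,.13)"
```

```text
clock: 0.72
eef_pos: [0.3291, -0.3575, 0.2533]
tool_rot: [0.0, 0.902, 0.432, 0.0]
force: [0.3, -0.4, -0.1]
grip_width: 0.0259
grasp_force: 0.0
clock: 1.13
eef_pos: [0.4493, -0.2073, 0.2535]
tool_rot: [0.0, 0.767, 0.642, 0.0]
force: [0.4, -0.7, -0.4]
grip_width: 0.0128
grasp_force: 0.0
clock: 1.55
eef_pos: [0.5694, -0.0571, 0.2534]
tool_rot: [0.0, 0.619, 0.786, -0.0]
force: [0.5, -0.5, -0.4]
grip_width: 0.0127
grasp_force: 0.0
tray [-37.7 -87.3] z 0.2534 heading 90.3 F [ 0.5 -0.5 -0.4] w 0.0127 t 1.55 j [-0.29  0.3   1.48 -0.    1.36 -0.53]
shift [0.0301 0.0434] dz -0.1234 turn -0.005
```

```bash
python3 -m creep '[[[0.015,0.022,-0.03],0,0.15],[[0.03,0.043,-0.06],0,0.15],[[0.03,0.043,-0.1],0,0.15],[[0.03,0.043,-0.135],0,0.15],[[0.03,0.043,-0.155],0,0.15]]'
python3 -m creep '[[[0,0,-0.003],0,0.15],[[0,0,-0.006],0,0.15],[[0,0,-0.008],0,0.15],[[0,0,-0.008],0,0.15]]'
python3 -c "
from go import *
show();to(1.5,-52,90,.088)"
```

```text
clock: 1.97
eef_pos: [0.5963, -0.0146, 0.0939]
tool_rot: [-0.003, 0.62, 0.784, -0.001]
force: [-0.2, -0.2, -1.0]
grip_width: 0.0131
grasp_force: 0.0
clock: 2.3
eef_pos: [0.5997, -0.0164, 0.0919]
tool_rot: [0.001, 0.621, 0.784, 0.001]
force: [0.1, -0.2, -0.4]
grip_width: 0.0126
grasp_force: 0.0
tray [  1.1 -54.6] z 0.0919 heading 90.0 F [ 0.1 -0.2 -0.4] w 0.0126 t 2.3 j [-0.21  0.49  1.61  0.    1.03 -0.44]
shift [-0.0002  0.0026] dz -0.0039 turn 0.001
```

```bash
python3 -m creep '[[[0,0.001,-0.002],0,0.15],[[0,0.002,-0.002],0,0.15],[[0,0.002,-0.002],0,0.15]]'
python3 -m creep '[[[0,0,-0.001],0,0.15],[[0,0,-0.002],0,0.15],[[0,0,-0.002],0,0.15]]'
python3 -c "
from go import *
show();im=camera('side')
b=proj('side',here()[0]).astype(int);c=im[b[1]-50:b[1]+50,b[0]-65:b[0]+65]
cv2.imwrite('pics/s2.png',cv2.resize(c,None,fx=6,fy=6,interpolation=cv2.INTER_CUBIC)[:,:,::-1])"
```

```text
clock: 2.55
eef_pos: [0.599, -0.0139, 0.0894]
tool_rot: [0.001, 0.621, 0.784, 0.0]
force: [0.3, -1.2, 0.1]
grip_width: 0.0128
grasp_force: 0.0
clock: 2.8
eef_pos: [0.5989, -0.014, 0.0874]
tool_rot: [0.001, 0.621, 0.784, 0.0]
force: [-2.4, 0.9, 5.6]
grip_width: 0.0128
grasp_force: 3.0
tray [  0.9 -52.1] z 0.0874 heading 90.0 F [-2.4  0.9  5.6] w 0.0128 t 2.8 j [-0.21  0.5   1.62 -0.    1.03 -0.44]
```

View pics/s2.png

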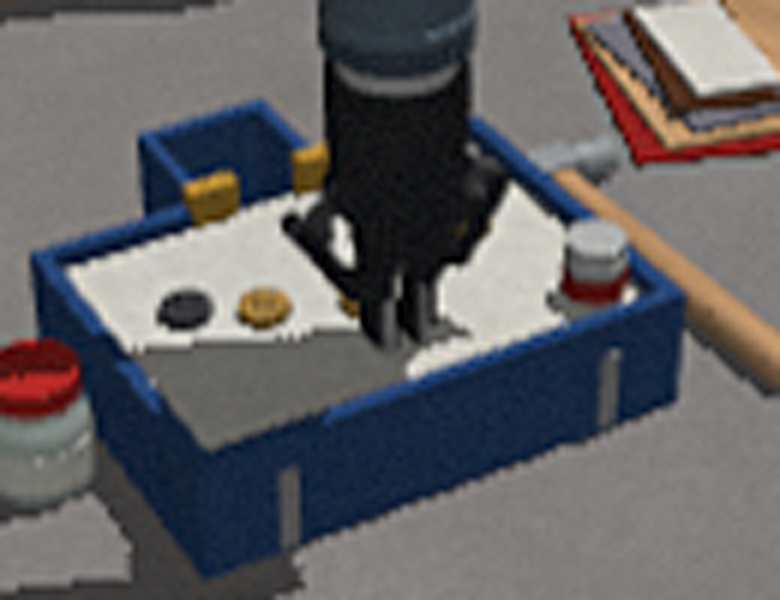

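Floor contact came at TCP z ≈ 0.0875, with the fingers behind the centre brass. I'll raise 2.5 mm and push along tray +y.

```bash
python3 -m creep '[[[0,0,0.0025],0,0.15],[[-0.0023,0.0097,0.0025],0,0.15],[[-0.0046,0.0195,0.0025],0,0.15],[[-0.0069,0.0292,0.0025],0,0.15],[[-0.0092,0.0389,0.0025],0,0.15]]'
python3 -m creep '[[[-0.0023,0.0097,0],0,0.15],[[-0.0046,0.0195,0],0,0.15],[[-0.0069,0.0292,0],0,0.15],[[-0.0092,0.0389,0],0,0.15],[[-0.0115,0.0487,0],0,0.15]]'
python3 -c "
from go import *
show();to(0,75,90,.0895);camera('top');im=camera('top')
for b in blobs(im,'top',T):print(b[0],b[1],(w2t(T,b[3])*1e3).round(1))
"
```

```text
clock: 3.27
eef_pos: [0.5889, 0.0262, 0.0887]
tool_rot: [-0.0, 0.621, 0.784, -0.0]
force: [0.1, -0.6, 0.5]
grip_width: 0.0127
grasp_force: 0.4
clock: 3.68
eef_pos: [0.5775, 0.0748, 0.0888]
tool_rot: [-0.0, 0.621, 0.784, -0.0]
force: [-0.3, -1.3, -0.6]
grip_width: 0.0134
grasp_force: 0.3
tray [ 0.4 39.2] z 0.0888 heading 90.0 F [-0.3 -1.3 -0.6] w 0.0134 t 3.68 j [-0.06  0.47  1.66  0.    1.01 -0.29]
shift [-0.0086  0.0347] dz 0.0007 turn 0.0
steel 35 [100.3 -74.5]
steel 984 [ 0.2 49.8]
steel 224 [-10.4  -5.4]
steel 110 [-92.7  -7.2]
steel 15 [-122.3   -4.3]
```

```bash
python3 -m creep '[[[-0.0021,0.009,0],0,0.15],[[-0.0042,0.018,0],0,0.15],[[-0.0063,0.0265,0],0,0.15],[[-0.0083,0.035,0],0,0.15],[[-0.0102,0.0425,0],0,0.15]]'
python3 -m creep '[[[-0.0008,0.0034,0],0,0.15],[[-0.0008,0.0034,0],0,0.15]]'
python3 -c "
from go import *
show();im=camera('side')
b=proj('side',[*t2w(T,[0,.1]),.065]).astype(int);c=im[b[1]-40:b[1]+60,b[0]-65:b[0]+65]
cv2.imwrite('pics/s3.png',cv2.resize(c,None,fx=6,fy=6,interpolation=cv2.INTER_CUBIC)[:,:,::-1])"
```

```text
clock: 4.2
eef_pos: [0.5674, 0.1171, 0.0888]
tool_rot: [-0.0, 0.621, 0.784, 0.0]
force: [-0.5, -0.0, 1.3]
grip_width: 0.0131
grasp_force: 0.2
clock: 4.37
eef_pos: [0.5665, 0.1206, 0.0888]
tool_rot: [-0.0, 0.62, 0.784, 0.0]
force: [0.2, 0.4, 0.5]
grip_width: 0.0131
grasp_force: 0.0
tray [ 0.2 86.4] z 0.0888 heading 90.0 F [0.2 0.4 0.5] w 0.0131 t 4.37 j [ 0.02  0.47  1.67  0.    1.01 -0.22]
```

View pics/s3.png

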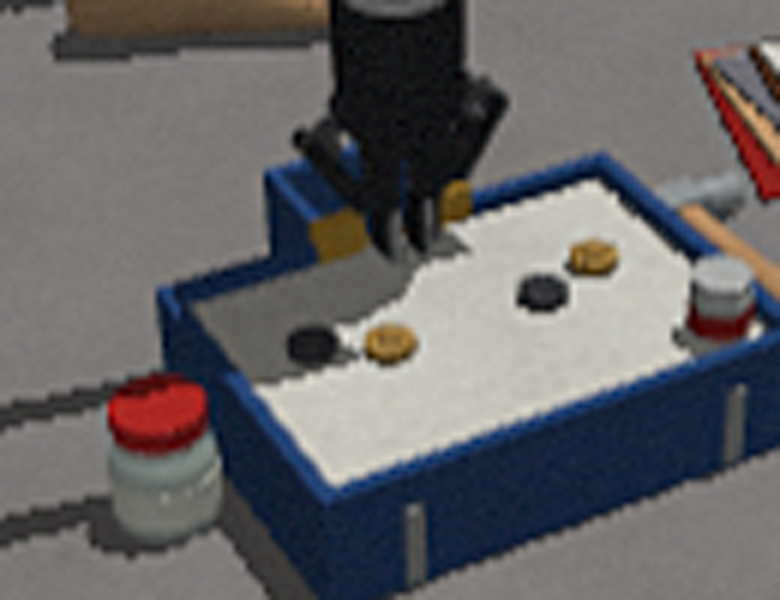

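The force has dropped and no brass is left at the gate mouth, so the first one is very likely in. Now brass_b at left: approach diagonally from behind.

```bash
python3 -m creep '[[[0,0,0.03],0,0.15],[[0,-0.01,0.06],-0.1,0.15],[[-0.02,-0.04,0.06],-0.22,0.15],[[-0.03,-0.07,0.06],-0.34,0.15],[[-0.03,-0.1,0.06],-0.46,0.15]]'
python3 -c "
from go import *
show();to(-76,-20,46.5,.0895)
for b in blobs(camera('side'),'side',T):print(b[0],b[1],(w2t(T,b[3])*1e3).round(1))"
```

```text
clock: 4.83
eef_pos: [0.535, 0.0189, 0.1494]
tool_rot: [-0.0, 0.785, 0.62, -0.0]
force: [-0.3, 0.3, -0.0]
grip_width: 0.0129
grasp_force: 0.0
tray [-53.8  -5.4] z 0.1494 heading 63.3 F [-0.3  0.3 -0. ] w 0.0129 t 4.83 j [-0.17  0.33  1.71 -0.    1.1   0.06]
shift [-0.0183 -0.0193] dz -0.0599 turn -0.294
brass 33 [89.8 21. ]
brass 39 [-50.9   4.7]
steel 28 [ 4.6 79.8]
steel 17 [-23.   83.5]
steel 46 [47.4  5.1]
steel 33 [125.8 -50.9]
steel 36 [102.6 -79.7]
steel 340 [-97.7 -15.4]
```

```bash
python3 -m creep '[[[-0.009,-0.01,0],-0.12,0.15],[[-0.0183,-0.0193,0],-0.24,0.15],[[-0.0183,-0.0193,-0.03],-0.294,0.15],[[-0.0183,-0.0193,-0.05],-0.294,0.15],[[-0.0183,-0.0193,-0.06],-0.294,0.15]]'
python3 -m creep '[[[0,0,0],0,0.15],[[0,0,0],0,0.15]]'
python3 -c "
from go import *
show();to(-76,-20,46.5,.0895);to(-17.3,41.6,46.5)"
```

```text
clock: 5.3
eef_pos: [0.5172, -0.0001, 0.0869]
tool_rot: [-0.001, 0.866, 0.5, -0.001]
force: [-5.9, 0.3, 119.8]
grip_width: 0.013
grasp_force: 71.5
clock: 5.47
eef_pos: [0.5187, 0.0001, 0.0888]
tool_rot: [-0.0, 0.866, 0.5, -0.0]
force: [-0.3, -1.2, 0.7]
grip_width: 0.0126
grasp_force: 0.0
tray [-73.9 -20. ] z 0.0888 heading 46.8 F [-0.3 -1.2  0.7] w 0.0126 t 5.47 j [-0.22  0.38  1.82 -0.    0.95  0.31]
shift [-0.002  -0.0005] dz 0.0007 turn -0.005
shift [0.041 0.073] dz None turn -0.005
```

That descent overshot into the floor, reading 119.8 N, so I'll come down much more gently from here. Now the diagonal push.

```bash
python3 -m creep '[[[0.003,0.0065,0.0007],0,0.15],[[0.0075,0.0145,0.0007],0,0.15],[[0.012,0.0225,0.0007],0,0.15],[[0.0165,0.0305,0.0007],0,0.15],[[0.021,0.0385,0.0007],0,0.15]]'
python3 -m creep '[[[0.0045,0.008,0],0,0.15],[[0.009,0.016,0],0,0.15],[[0.0135,0.024,0],0,0.15],[[0.018,0.031,0],0,0.15],[[0.02,0.0345,0],0,0.15]]'
python3 -m creep '[[[-0.01,-0.018,0],0,0.15],[[-0.012,-0.022,0.03],0,0.15],[[-0.02,-0.05,0.06],0.1,0.15],[[-0.02,-0.08,0.06],0.22,0.15],[[-0.02,-0.09,0.06],0.34,0.15]]'
python3 -c "
from go import *
show()
for b in blobs(camera('side'),'side',T):print(b[0],b[1],(w2t(T,b[3])*1e3).round(1))
for b in blobs(camera('top'),'top',T):print(b[0],b[1],(w2t(T,b[3])*1e3).round(1))"
```

```text
clock: 5.88
eef_pos: [0.5402, 0.0399, 0.0897]
tool_rot: [0.0, 0.866, 0.501, 0.0]
force: [0.2, -0.2, 0.7]
grip_width: 0.013
grasp_force: 0.3
clock: 6.3
eef_pos: [0.5602, 0.0744, 0.0895]
tool_rot: [0.0, 0.866, 0.501, 0.0]
force: [0.2, -0.3, 1.5]
grip_width: 0.0133
grasp_force: 0.3
clock: 6.72
eef_pos: [0.541, -0.0198, 0.1519]
tool_rot: [0.003, 0.767, 0.641, 0.001]
force: [0.1, -0.1, -0.1]
grip_width: 0.0128
grasp_force: 0.0
tray [-56.8 -44.4] z 0.1519 heading 66.5 F [ 0.1 -0.1 -0.1] w 0.0128 t 6.72 j [-0.24  0.33  1.7  -0.    1.11 -0.06]
brass 34 [90.1 21.4]
brass 21 [-3.  59.8]
steel 86 [25.3 66.8]
steel 46 [-16.2  65.3]
steel 46 [47.4  5.1]
steel 32 [125.6 -51.3]
steel 36 [102.6 -79.7]
steel 52 [-89.6  24.9]
steel 264 [-100.3  -61.4]
brass 55 [88.6 19.5]
brass 55 [-1.2 58.7]
steel 39 [ 99.8 -74.2]
steel 1207 [-45.  -27.4]
```

```bash
python3 -c "
from go import *
to(-0.6,22,90,.0895)"
```

```text
shift [0.0405 0.0763] dz -0.0606 turn 0.416
```

```bash
python3 -m creep '[[[0.01,0.019,0],0.1,0.15],[[0.02,0.038,0],0.21,0.15],[[0.03,0.057,0],0.32,0.15],[[0.0405,0.0763,-0.01],0.416,0.15],[[0.0405,0.0763,-0.025],0.416,0.15]]'
python3 -m creep '[[[0,0,-0.012],0,0.15],[[0,0,-0.022],0,0.15],[[0,0,-0.029],0,0.15],[[0,0,-0.033],0,0.15],[[0,0,-0.0345],0,0.15]]'
python3 -m creep '[[[0,0,-0.0008],0,0.15],[[0,0,-0.0008],0,0.15]]'
python3 -c "
from go import *
show();to(-0.6,22,90,.0895);to(0,86.5,90)"
```

```text
clock: 7.23
eef_pos: [0.5824, 0.0638, 0.1253]
tool_rot: [0.001, 0.619, 0.785, 0.002]
force: [-0.9, 1.2, 1.1]
grip_width: 0.0129
grasp_force: 0.0
clock: 7.65
eef_pos: [0.5796, 0.0597, 0.0892]
tool_rot: [-0.001, 0.621, 0.784, -0.0]
force: [-1.1, 0.8, 0.1]
grip_width: 0.0128
grasp_force: 0.0
clock: 7.82
eef_pos: [0.5803, 0.0594, 0.0896]
tool_rot: [0.0, 0.62, 0.784, 0.0]
force: [-0.2, -0.5, 0.5]
grip_width: 0.0129
grasp_force: 0.0
tray [-0.3 23.6] z 0.0896 heading 90.0 F [-0.2 -0.5  0.5] w 0.0129 t 7.82 j [-0.09  0.47  1.66  0.    1.01 -0.32]
shift [ 0.0001 -0.0016] dz -0.0001 turn -0.001
shift [-0.0141  0.0613] dz None turn -0.001
```

```bash
python3 -m creep '[[[-0.0018,0.008,0],0,0.15],[[-0.0037,0.016,0],0,0.15],[[-0.0058,0.025,0],0,0.15],[[-0.008,0.034,0],0,0.15],[[-0.0098,0.042,0],0,0.15]]'
python3 -m creep '[[[-0.002,0.009,0],0,0.15],[[-0.0037,0.016,0],0,0.15],[[-0.0043,0.0193,0],0,0.15],[[-0.0043,0.0193,0],0,0.15]]'
python3 -c "
from go import *
show()"
python3 -m creep '[[[0,0,0.02],0,0.15],[[0,0,0.06],0,0.15],[[0.03,-0.02,0.08],0.1,0.15],[[0.05,-0.05,0.08],0,0.15],[[0.07,-0.09,0.08],0,0.15]]'
python3 -c "
from go import *
show()
for b in blobs(camera('side'),'side',T):print(b[0],b[1],(w2t(T,b[3])*1e3).round(1))
im=camera('top')
for b in blobs(im,'top',T):print(b[0],b[1],(w2t(T,b[3])*1e3).round(1))
b=proj('top',[*t2w(T,[0,.1]),.065]).astype(int);c=im[b[1]-50:b[1]+50,b[0]-65:b[0]+65]
cv2.imwrite('pics/t4.png',cv2.resize(c,None,fx=6,fy=6,interpolation=cv2.INTER_CUBIC)[:,:,::-1])"
```

```text
clock: 8.23
eef_pos: [0.5699, 0.1028, 0.0895]
tool_rot: [0.0, 0.62, 0.785, 0.0]
force: [0.8, -1.1, 1.1]
grip_width: 0.013
grasp_force: 0.4
clock: 8.57
eef_pos: [0.5655, 0.122, 0.0891]
tool_rot: [-0.0, 0.62, 0.785, -0.0]
force: [-0.1, 0.3, -0.3]
grip_width: 0.013
grasp_force: 0.0
tray [-0.5 88. ] z 0.0891 heading 90.2 F [-0.1  0.3 -0.3] w 0.013 t 8.57 j [ 0.02  0.47  1.67  0.    1.01 -0.21]
clock: 8.98
eef_pos: [0.6368, 0.0341, 0.1718]
tool_rot: [0.002, 0.621, 0.784, 0.002]
force: [0.7, 0.6, -0.5]
grip_width: 0.0127
grasp_force: 0.0
tray [ 48.8 -14. ] z 0.1718 heading 90.0 F [ 0.7  0.6 -0.5] w 0.0127 t 8.98 j [-0.12  0.47  1.43  0.    1.24 -0.35]
brass 35 [89.7 20.6]
steel 910 [-60.5 -28.7]
steel 32 [125.6 -51.3]
steel 36 [102.6 -79.7]
brass 22 [83.4 24.2]
steel 1109 [67.3 -5.6]
steel 56 [83.  74.7]
steel 106 [-25.4 -56.5]
steel 92 [-77.2 -59.8]
steel 20 [-71.3  48.6]
steel 318 [-116.    39.8]
```

View pics/t4.png

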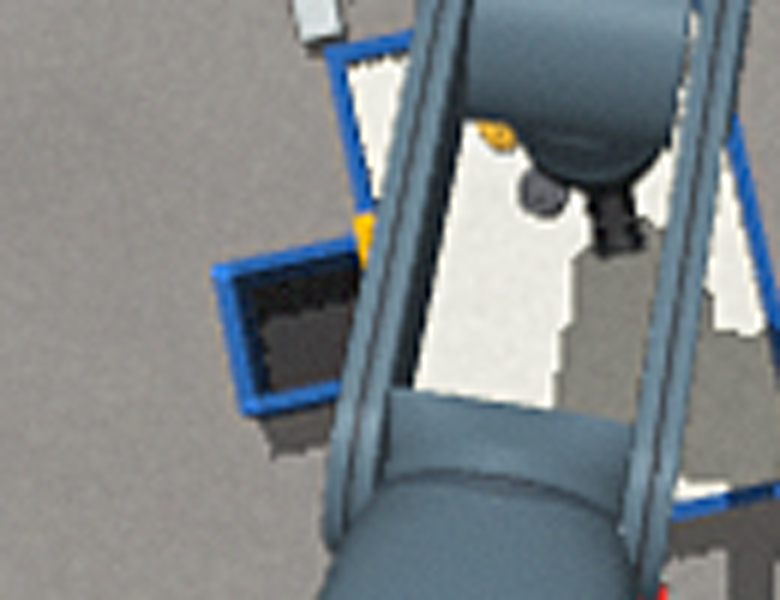

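The visible part of the slot is clear and no brass remains on the floor except brass_c at tray (89.5, 20.5). The arm hides the gate; I'll check the slot later. Next I'll push brass_c a little in +y.

```bash
python3 -m creep '[[[0.02,-0.003,0],0,0.15],[[0.04,0.005,-0.02],0,0.15],[[0.04,0.005,-0.04],0,0.15],[[0.04,0.005,-0.05],0,0.15],[[0.04,0.005,-0.05],0,0.15]]'
python3 -c "
from go import *
show();to(89.5,-16,90,.0895)"
```

```text
clock: 9.5
eef_pos: [0.6719, 0.0389, 0.1154]
tool_rot: [-0.003, 0.62, 0.785, -0.002]
force: [-0.5, -0.2, 0.9]
grip_width: 0.0126
grasp_force: 0.0
tray [ 84.1 -17.4] z 0.1154 heading 90.1 F [-0.5 -0.2  0.9] w 0.0126 t 9.5 j [-0.11  0.59  1.38 -0.    1.18 -0.34]
shift [0.0049 0.0026] dz -0.0259 turn -0.002
```

```bash
python3 -m creep '[[[0.001,0.003,-0.01],0,0.15],[[0.0015,0.004,-0.018],0,0.15],[[0.0015,0.004,-0.024],0,0.15],[[0.0015,0.004,-0.027],0,0.15],[[0.0015,0.004,-0.028],0,0.15]]'
python3 -m creep '[[[0,0,-0.0005],0,0.15],[[0,0,-0.0005],0,0.15]]'
python3 -c "
from go import *
show();to(89.5,-16,90,.0895);to(89.5,30,90)"
```

```text
clock: 9.92
eef_pos: [0.6757, 0.0427, 0.0908]
tool_rot: [-0.0, 0.62, 0.785, -0.0]
force: [-0.4, 0.1, -0.5]
grip_width: 0.0128
grasp_force: 0.0
clock: 10.08
eef_pos: [0.6762, 0.0425, 0.0911]
tool_rot: [0.0, 0.62, 0.784, 0.0]
force: [1.2, -0.4, 0.4]
grip_width: 0.0128
grasp_force: 0.0
tray [ 89.1 -14.8] z 0.0911 heading 90.1 F [ 1.2 -0.4  0.4] w 0.0128 t 10.08 j [-0.1   0.61  1.39 -0.    1.13 -0.33]
shift [ 0.0006 -0.0011] dz -0.0016 turn -0.001
shift [-0.0099  0.0437] dz None turn -0.001
```

```bash
python3 -m creep '[[[-0.0018,0.008,-0.0015],0,0.15],[[-0.004,0.017,-0.0015],0,0.15],[[-0.006,0.026,-0.0015],0,0.15],[[-0.008,0.035,-0.0015],0,0.15],[[-0.0099,0.0437,-0.0015],0,0.15]]'
python3 -m creep '[[[0,0,0],0,0.15],[[0.0023,-0.0097,0],0,0.15],[[0.0046,-0.02,0.03],0,0.15],[[0.01,-0.04,0.06],-0.12,0.15],[[0.01,-0.06,0.06],-0.24,0.15]]'
python3 -c "
from go import *
show()
for b in blobs(camera('side'),'side',T):print(b[0],b[1],(w2t(T,b[3])*1e3).round(1))
for b in blobs(camera('top'),'top',T):print(b[0],b[1],(w2t(T,b[3])*1e3).round(1))
to(122,55,180,.14)"
```

```text
clock: 10.5
eef_pos: [0.6658, 0.0877, 0.0894]
tool_rot: [0.0, 0.62, 0.785, 0.0]
force: [-0.2, -1.0, 0.3]
grip_width: 0.0126
grasp_force: 0.2
clock: 10.92
eef_pos: [0.6804, 0.0248, 0.156]
tool_rot: [0.005, 0.711, 0.703, 0.003]
force: [1.7, -1.0, 1.5]
grip_width: 0.0129
grasp_force: 0.0
tray [ 89.1 -33. ] z 0.156 heading 76.1 F [ 1.7 -1.   1.5] w 0.0129 t 10.92 j [-0.13  0.55  1.33 -0.    1.25 -0.12]
brass 33 [88.8 56.3]
steel 989 [-24.8 -39.8]
steel 34 [126.  -50.7]
steel 615 [ 81.6 -40.1]
steel 59 [82.1 73.6]
steel 998 [-46.7  20.1]
steel 55 [46.   5.2]
steel 28 [ 25. -55.]
steel 20 [ -1.9 -84.5]
steel 13 [-22.5 -76. ]
steel 14 [-45.2 -66.5]
steel 30 [-100.7  -66.5]
shift [0.0143 0.0962] dz -0.0114 turn -1.326
```

```bash
python3 -m creep '[[[0.01,0.02,0],-0.12,0.15],[[0.015,0.04,0],-0.24,0.15],[[0.019,0.06,0],-0.36,0.15],[[0.019,0.08,0],-0.48,0.15],[[0.019,0.0933,0],-0.6,0.15]]'
python3 -m creep '[[[0,0,0],-0.12,0.15],[[0,0,0],-0.24,0.15],[[0,0,0],-0.36,0.15],[[0,0,0],-0.48,0.15],[[0,0,0],-0.6,0.15]]'
python3 -m creep '[[[0,0,-0.005],-0.1,0.15],[[0,0,-0.015],-0.126,0.15],[[0,0,-0.025],-0.126,0.15],[[0,0,-0.03],-0.126,0.15],[[0,0,-0.03],-0.126,0.15]]'
python3 -c "
from go import *
show()
to(122,55,180,.0895)"
```

```text
clock: 11.43
eef_pos: [0.6947, 0.121, 0.1481]
tool_rot: [-0.001, 0.887, 0.462, -0.001]
force: [-0.0, -0.5, 0.1]
grip_width: 0.0128
grasp_force: 0.0
clock: 11.85
eef_pos: [0.6947, 0.1193, 0.1481]
tool_rot: [-0.0, 0.984, 0.179, -0.001]
force: [0.3, -0.2, 0.5]
grip_width: 0.0127
grasp_force: 0.0
clock: 12.27
eef_pos: [0.6938, 0.1193, 0.1166]
tool_rot: [-0.0, 0.993, 0.119, -0.002]
force: [-1.2, 0.8, -0.7]
grip_width: 0.0127
grasp_force: 0.0
tray [123.8  55.9] z 0.1166 heading 0.5 F [-1.2  0.8 -0.7] w 0.0127 t 12.27 j [0.01 0.64 1.29 0.   1.22 1.34]
shift [-0.0016 -0.0013] dz -0.0271 turn -0.008
```

```bash
python3 -m creep '[[[-0.0015,0,-0.01],-0.008,0.15],[[-0.0015,0,-0.018],-0.008,0.15],[[-0.0015,0,-0.023],-0.008,0.15],[[-0.0015,0,-0.026],-0.008,0.15],[[-0.0015,0,-0.027],-0.008,0.15]]'
python3 -m creep '[[[0,0,-0.0005],0,0.15],[[0,0,-0.0005],0,0.15]]'
python3 -c "
from go import *
show();to(122,55,180,.0895);to(24,58,180)"
```

```text
clock: 12.68
eef_pos: [0.6932, 0.1196, 0.0913]
tool_rot: [-0.0, 0.993, 0.115, -0.001]
force: [0.1, -1.3, 0.3]
grip_width: 0.0129
grasp_force: 0.0
clock: 12.85
eef_pos: [0.6938, 0.1196, 0.0919]
tool_rot: [0.0, 0.993, 0.115, 0.0]
force: [-0.3, -0.2, 0.5]
grip_width: 0.0127
grasp_force: 0.0
tray [123.9  56.2] z 0.0919 heading -0.1 F [-0.3 -0.2  0.5] w 0.0127 t 12.85 j [0.01 0.66 1.31 0.   1.17 1.35]
shift [-0.0016 -0.0016] dz -0.0024 turn 0.002
shift [-0.0977 -0.0211] dz None turn 0.002
```

```bash
python3 -m creep '[[[0,0,-0.0022],0,0.15],[[-0.0085,-0.0019,-0.0022],0,0.15],[[-0.017,-0.0038,-0.0022],0,0.15],[[-0.026,-0.0058,-0.0022],0,0.15],[[-0.035,-0.0078,-0.0022],0,0.15]]'
python3 -m creep '[[[-0.0095,-0.0021,0],0,0.15],[[-0.019,-0.0042,0],0,0.15],[[-0.0285,-0.0063,0],0,0.15],[[-0.038,-0.0084,0],0,0.15],[[-0.0475,-0.0105,0],0,0.15]]'
python3 -m creep '[[[-0.007,-0.0015,0],0,0.15],[[-0.012,-0.0026,0],0,0.15],[[-0.015,-0.0032,0],0,0.15],[[-0.015,-0.0032,0],0,0.15]]'
python3 -c "
from go import *
show()"
python3 -m creep '[[[0.012,0.0026,0],0,0.15],[[0.02,0.004,0.03],0.05,0.15],[[0.02,-0.03,0.06],0.17,0.15],[[0.02,-0.06,0.06],0.29,0.15],[[0.02,-0.1,0.06],0.41,0.15]]'
python3 -c "
from go import *
show()
for b in blobs(camera('side'),'side',T):print(b[0],b[1],(w2t(T,b[3])*1e3).round(1))
for b in blobs(camera('top'),'top',T):print(b[0],b[1],(w2t(T,b[3])*1e3).round(1))
to(0,20,90,.14)"
```

```text
clock: 13.27
eef_pos: [0.6586, 0.1117, 0.0898]
tool_rot: [0.0, 0.993, 0.115, 0.0]
force: [0.4, 0.0, 0.4]
grip_width: 0.013
grasp_force: 0.1
clock: 13.68
eef_pos: [0.611, 0.1012, 0.0899]
tool_rot: [0.0, 0.993, 0.115, 0.001]
force: [0.7, 0.6, -0.5]
grip_width: 0.0129
grasp_force: 0.1
clock: 14.02
eef_pos: [0.5959, 0.098, 0.0897]
tool_rot: [0.0, 0.993, 0.115, 0.0]
force: [0.2, -0.3, 0.3]
grip_width: 0.0127
grasp_force: 0.0
tray [23.7 57.7] z 0.0897 heading -0.1 F [ 0.2 -0.3  0.3] w 0.0127 t 14.02 j [-0.02  0.5   1.6   0.    1.04  1.32]
clock: 14.43
eef_pos: [0.6183, -0.0012, 0.1523]
tool_rot: [0.001, 0.948, 0.318, 0.003]
force: [0.4, -1.2, 0.7]
grip_width: 0.0127
grasp_force: 0.0
tray [ 22.7 -44.1] z 0.1523 heading 23.8 F [ 0.4 -1.2  0.7] w 0.0127 t 14.43 j [-0.18  0.46  1.5   0.    1.18  0.74]
brass 37 [-1.  56.1]
steel 195 [81.5 49.2]
steel 32 [125.6 -51.3]
steel 36 [102.6 -79.7]
steel 755 [-72.6 -45.8]
steel 1039 [  9.8 -11.7]
steel 140 [25.5 40.5]
steel 79 [-16.9 -48.5]
steel 209 [-97. -23.]
steel 14 [-25.1 -51.8]
steel 16 [-46.1 -67.2]
steel 49 [-98.9 -79. ]
steel 12 [-85.9  -9.4]
steel 17 [-118.4  -85.6]
shift [-0.0358  0.063 ] dz -0.0103 turn 1.163
```

```bash
python3 -m creep '[[[-0.01,0.01,0],0.12,0.15],[[-0.02,0.02,0],0.24,0.15],[[-0.03,0.03,0],0.36,0.15],[[-0.0335,0.05,0],0.48,0.15],[[-0.0335,0.064,0],0.6,0.15]]'
python3 -m creep '[[[0,0,0],0.12,0.15],[[0,0,0],0.24,0.15],[[0,0,0],0.36,0.15],[[0,0,0],0.48,0.15],[[0,0,-0.01],0.564,0.15]]'
python3 -m creep '[[[0,0,-0.015],0,0.15],[[0,0,-0.028],0,0.15],[[0,0,-0.038],0,0.15],[[0,0,-0.044],0,0.15],[[0,0,-0.047],0,0.15]]'
python3 -m creep '[[[0,0,-0.0005],0,0.15],[[0,0,-0.0005],0,0.15]]'
python3 -c "
from go import *
show()
to(0,20,90,.0895);to(0,87.5,90)"
```

```text
clock: 14.95
eef_pos: [0.5818, 0.0639, 0.1493]
tool_rot: [-0.001, 0.813, 0.582, -0.0]
force: [-0.5, 0.2, 0.2]
grip_width: 0.0128
grasp_force: 0.0
clock: 15.37
eef_pos: [0.5842, 0.063, 0.141]
tool_rot: [0.001, 0.619, 0.786, 0.001]
force: [0.7, -0.1, 0.8]
grip_width: 0.0127
grasp_force: 0.0
clock: 15.78
eef_pos: [0.5822, 0.0628, 0.0914]
tool_rot: [-0.001, 0.621, 0.784, -0.0]
force: [1.0, 0.7, -0.2]
grip_width: 0.0124
grasp_force: 0.0
clock: 15.95
eef_pos: [0.583, 0.0625, 0.0922]
tool_rot: [0.0, 0.621, 0.784, 0.0]
force: [0.4, -0.5, 0.1]
grip_width: 0.0126
grasp_force: 0.0
tray [ 3.  26.1] z 0.0922 heading 90.0 F [ 0.4 -0.5  0.1] w 0.0126 t 15.95 j [-0.08  0.47  1.65  0.    1.02 -0.31]
shift [-0.0015 -0.0066] dz -0.0027 turn -0.0
shift [-0.017   0.0591] dz None turn -0.0
```

```bash
python3 -m creep '[[[-0.0034,-0.0015,-0.0025],0,0.15],[[-0.0034,-0.0015,-0.0025],0,0.15],[[-0.0052,0.0065,-0.0025],0,0.15],[[-0.0074,0.0155,-0.0025],0,0.15],[[-0.0095,0.0245,-0.0025],0,0.15]]'
python3 -m creep '[[[-0.002,0.009,0],0,0.15],[[-0.004,0.018,0],0,0.15],[[-0.006,0.027,0],0,0.15],[[-0.0073,0.0325,0],0,0.15],[[-0.0077,0.0343,0],0,0.15]]'
python3 -m creep '[[[0,0,0],0,0.15],[[0,0,0],0,0.15]]'
python3 -c "
from go import *
show()"
```

```text
clock: 16.37
eef_pos: [0.573, 0.0878, 0.0898]
tool_rot: [0.0, 0.621, 0.784, 0.0]
force: [-0.2, -0.6, -0.5]
grip_width: 0.0132
grasp_force: 0.2
clock: 16.78
eef_pos: [0.565, 0.1228, 0.0895]
tool_rot: [-0.0, 0.62, 0.785, 0.0]
force: [-0.5, -0.3, 0.5]
grip_width: 0.0126
grasp_force: 0.0
clock: 16.95
eef_pos: [0.5654, 0.1214, 0.0894]
tool_rot: [-0.0, 0.62, 0.784, -0.0]
force: [0.1, 0.5, 0.2]
grip_width: 0.0129
grasp_force: 0.0
tray [-0.6 87.4] z 0.0894 heading 90.0 F [0.1 0.5 0.2] w 0.0129 t 16.95 j [ 0.02  0.46  1.67 -0.    1.01 -0.21]
```

```bash
python3 -m creep '[[[0,-0.004,0.02],0,0.15],[[0,-0.01,0.06],0,0.15],[[0,-0.02,0.1],0,0.15],[[0,-0.05,0.13],0,0.15],[[0,-0.09,0.15],0,0.15]]'
python3 -m creep '[[[-0.02,-0.035,0],0,0.15],[[-0.04,-0.07,0],0,0.15],[[-0.06,-0.105,0],0,0.15],[[-0.08,-0.14,0],0,0.15],[[-0.1,-0.175,0],0,0.15]]'
python3 -m creep '[[[-0.02,-0.035,0],0,0.15],[[-0.04,-0.07,0],0,0.15],[[-0.06,-0.105,0],0,0.15],[[-0.08,-0.14,0],0,0.15],[[-0.1,-0.175,0],0,0.15]]'
python3 -m creep '[[[0,0,0],0,0.15],[[0,0,0],0,0.15],[[0,0,0],0,0.15]]'
python3 -c "
from go import *
show()
vs=[]
for n in('side','top'):
    im=camera(n)
    for b in blobs(im,n,T):print(n,b[0],b[1],(w2t(T,b[3])*1e3).round(1))
    b=proj(n,[*t2w(T,[0,.04]),.065]).astype(int);c=im[b[1]-50:b[1]+50,b[0]-65:b[0]+65]
    vs.append(cv2.resize(c,None,fx=5,fy=5,interpolation=cv2.INTER_CUBIC)[:,130:520])
cv2.imwrite('pics/f.png',np.clip(np.hstack(vs).astype(float)*1.5,0,255)[:,:,::-1])
im=camera('top')
for s in silhouettes('brass_a','top'):print(s['p'],s['extent'])
"
```

```text
clock: 17.37
eef_pos: [0.5667, 0.035, 0.2419]
tool_rot: [0.002, 0.62, 0.785, 0.002]
force: [1.3, -0.9, -0.1]
grip_width: 0.0127
grasp_force: 0.0
clock: 17.78
eef_pos: [0.4641, -0.1421, 0.238]
tool_rot: [0.0, 0.621, 0.784, -0.0]
force: [1.0, -0.1, 0.4]
grip_width: 0.0133
grasp_force: 0.0
clock: 18.2
eef_pos: [0.3638, -0.3172, 0.238]
tool_rot: [0.0, 0.621, 0.784, -0.0]
force: [0.7, 0.4, -0.6]
grip_width: 0.0127
grasp_force: 0.0
clock: 18.45
eef_pos: [0.3651, -0.3154, 0.2376]
tool_rot: [-0.0, 0.621, 0.784, 0.0]
force: [0.2, 0.7, -0.3]
grip_width: 0.0127
grasp_force: 0.0
tray [-295.9 -291.8] z 0.2376 heading 89.9 F [ 0.2  0.7 -0.3] w 0.0127 t 18.45 j [-0.94  0.15  1.71  0.    1.28 -1.17]
side steel 46 [47.4  5.1]
side steel 32 [125.6 -51.3]
side steel 233 [-117.3   25. ]
side steel 34 [102.5 -79.1]
top steel 38 [ 99.8 -74.4]
top steel 55 [46.   5.2]
top steel 56 [-91.1  24.8]
0.62 [201.5, 199.4, 10.7, 13.3]
0.37 [217.3, 199.0, 0.8, 4.1]
0.22 [202.5, 126.5, 72.5, 31.2][ WARN:0@2.279] global loadsave.cpp:1063 imwrite_ Unsupported depth image for selected encoder is fallbacked to CV_8U.
```

View pics/f.png

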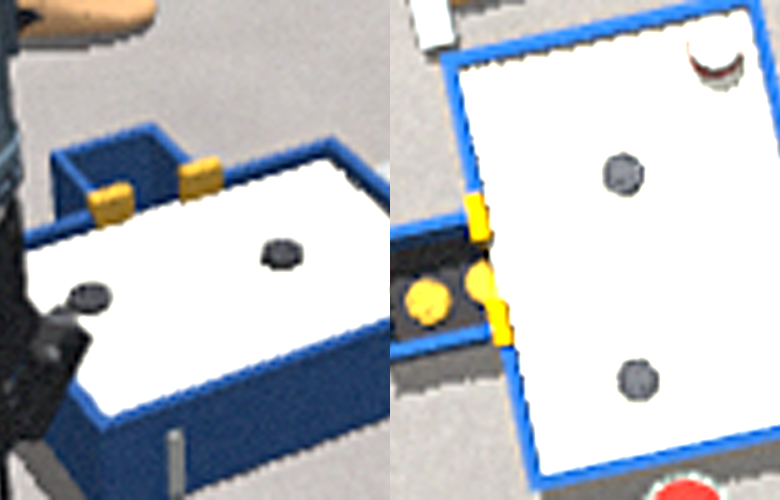

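```bash
python3 -c "
from go import *
im=camera('top')
h=cv2.cvtColor(im,cv2.COLOR_RGB2HSV).astype(int)
m=((h[...,0]>10)&(h[...,0]<32)&(h[...,1]>110)).astype(np.uint8);m[:180]=0;m[225:]=0;m[:,:190]=0;m[:,228:]=0
k,l,st,ce=cv2.connectedComponentsWithStats(m)
for i in range(1,k):print(st[i],ce[i].round(1),(w2t(T,back('top',ce[i],.015))*1e3).round(1),(w2t(T,back('top',ce[i],.07))*1e3).round(1))
v=cv2.resize(im[185:220,190:235],None,fx=16,fy=16,interpolation=cv2.INTER_NEAREST)
v=(255*(v/255.)**.6).astype(np.uint8)
P=lambda p,z:tuple(int(x) for x in np.round((proj('top',[*t2w(T,np.array(p)/1e3),z])-[190,185]+.5)*16))
cv2.polylines(v,[np.array([P(p,.006) for p in((-35,84),(35,84),(35,186),(-35,186))],np.int32)],True,(255,0,255))
cv2.line(v,P((-35,104),.065),P((35,104),.065),(0,255,0))
cv2.imwrite('pics/g.png',v[:,:,::-1])"
```

```text
[215 185  10  30 133] [218.9 200.4] [  5.2 113.3] [ -0.4 109.1]
[203 202   9   9  67] [207.1 205.9] [ -5.1 157.5] [-10.2 151.6]
```

View pics/g.png

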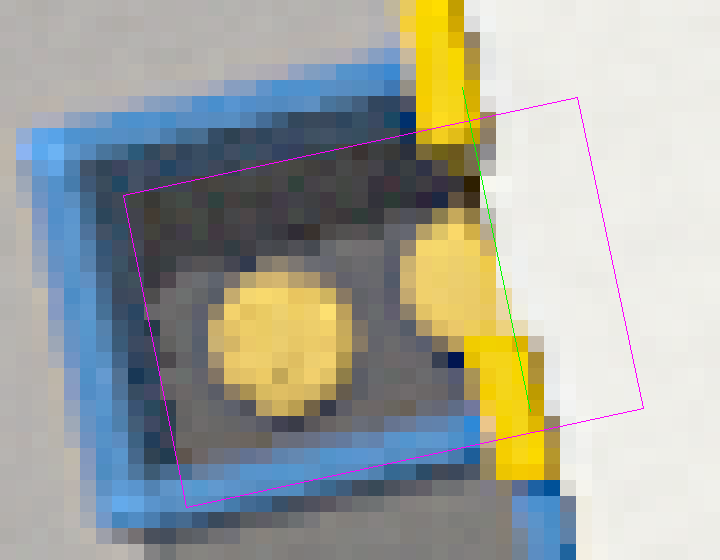

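The slot holds one brass flat on the bottom at (280,340) and one at (455,280), cut off by the floor edge and so down in the pit. The third is not visible, but it isn't on the tray floor either, so it must be stacked under or beside that one beneath the overhang. Both steel conchos and the tin are still on the tray, so I'm handing in.

```bash
python3 -c "
from plant import job_done
print(job_done())"
```

```text
the job is handed in; nothing more can be done
None
```

I swept all three brass conchos through the gate and handed the job in at about 18.5 s; the final picture shows two down in the slot, while the third, gone from the tray floor, is presumably hidden under the overhang; both steel conchos still lie on the tray, and one descent pressed the floor with 119.8 N at the wrist, just under the 120 N limit as sampled.

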